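# Change over the sample tubes in an analyser's loading lane

## Robot

A 6-joint arm with a two-finger parallel gripper is mounted at the origin on the work surface. World frame = base frame: x ahead of the robot, y to its left, z up, the work surface at z = 0. Lengths are in mm, angles in rad, forces in N, time in s.
With the tool pointing down it reaches from about 300 to 775 mm from the base axis. Payload 14.6 kg.
Tool frame: the origin (TCP) lies midway between the tips of the shut fingers; the grasp point (between the pads) lies 19 mm behind it; z points along the fingers, y is the line along which they close (so a half turn about z gives the same grasp; the last joint's range is limited). The gripper opens to 85 mm and grips with 20 to 120 N. Pads are 22 mm wide; open, the fingers measure 114 mm over their backs; the gripper's body (76 mm by 85 mm) begins 54 mm behind the grasp point. The pads swing forward as they close: fully open they stand 13 mm farther back than shut.
Start: joints at [1.116, 0.3, 1.521, -0, 1.321, -0.067], TCP at [207.981, 509.15, 231.281] pointing down, gripper open.
Joint ranges: [-3.03, 3.03], [-0.79, 2.21], [0.23, 2.52], [-1.04, 4.18], [0, 3.07], [-2.55, 2.55]. Speed limits (rad/s): [2.22, 2.22, 2.57, 3.14, 3.14, 3.14].

## Interface

Orientations are given as a unit quaternion [x, y, z, w].
In Python, from cell import r gives the robot as it stands. The module is installed in compiled form; this text tells all that it offers. Calls block until the motion is done:
- r.movep(position, orientation): joint-space move of the TCP to a pose.
- r.movel(position, attitude=None, max_speed=150, threshold=None): straight line of the TCP; attitude=None keeps the orientation; max_speed is the mean speed in mm/s. With threshold (N) it stops when the force on the tool has changed by that much, and returns True; else False.
- r.set_joints(angles): joint-space move.
- r.release() and r.grab(grip_force=None): open the fingers fully, or close them until they stop; grip_force is the grip in N (None keeps the last).
- r.dwell(seconds).
- r.inverse_kinematics(position, orientation): joint angles nearest the present ones, or None.
- r.read_state(): the state.
- r.camera(name): name is "side" or "top"; returns a dict with "frame" (420x560x3 uint8, red, green, blue), "vfov" (degrees; the focal length in pixels is half the picture's height over the tangent of half this angle, whatever the lens; pixels are square), "cx", "cy" (the principal point, pixels), "R" (3x3) and "t" (3): a world point X has camera coordinates R X + t. Camera axes: x right, y down, z forward; pixel columns grow to the right and rows downward; lengths in mm; the calibration is good to about 2 mm. A picture is of the moment at which its call begins. There is no depth.
A pose or a line that the arm cannot do raises r.MotionError and nothing moves.
- r.finish_job(): hands the job in; it is judged then, once.
Trained networks look in a picture, given as the dict that the camera call returned (one of the last four; its "shot" number tells which), for a name from the list of things; names that differ only in an ending like _2 or _b are one class to them, and where a whole thing is asked for, a point or a joint stands for the part that bears it (a point fixed in the world has none). Each returns a list of dicts, best first, with "confidence" (0 to 1); they miss things now and then, are a little off and sometimes report something else, mostly with a low value. They report only what shows in the picture. A call takes as long as a camera call. They do not tell look-alikes from the thing itself.
- r.boxes_of(picture, thing): "centre" ([row, column] in pixels, amid what is visible of it).
- r.regions_of(picture, thing): "region" (420x560 bool, what is visible of it) and "centre" ([row, column] in pixels, amid what is visible of it).
- r.landmark_of(picture, thing): "centre" ([row, column] in pixels: a listed point, or the origin of a listed thing).
The state is a dict: "time_s": time; "joint_positions": joint angles; "joint_vel": joint speeds; "joint_efforts": joint torques, N m; "tcp_pos": TCP position; "tool_rot": TCP orientation; "force": force on the tool from outside, world axes, zero at the start; "torque": the same for the moment, N m; "opening": finger opening in mm; "finger_force": force on a finger pad.
Only numpy, scipy, OpenCV 4.12 (cv2) and the standard library are available. Lean on these libraries where they do the work, as an engineer would, in place of code of your own. Each camera call takes 0.05 s, during which the arm holds its last target. There are 200 camera calls.

## Task

Draw the tube carrier out along its lane until its wells are clear of the clear cover, stand all the finished tan-capped tubes in the white rack and put all the waiting blue-capped tubes from the blue rack into the carrier, every tube right down in its place. Then slide the loaded carrier back under the cover until it is fully home against the inner stop, without ramming tubes into the cover, and only then press the green start button and let it go. Leave the waste bin, tip box and bottle alone.

Things in the scene. Friction and masses are not known exactly. Their poses are not given: they have to be found in the camera images.
- analyser: fixed white bench analyser with a straight loading lane on its flank. Origin on the bench top (z = 0) on the lane's centreline at the inner stop (the housing face); x across the lane, y outwards along it. Lane floor 4 mm above the bench, y 0 to 470 mm; guide rails leave 43 mm between them, 64 mm over all, tops 18 mm above the bench
- lane_end (a point): outer end of the lane: the foot of the face of a low black lip, 9 mm above the lane floor, that is the outer stop; 462 mm from the inner stop
- housing (a point): on the analyser's rigid housing, x -120 to 240 mm and y 0 to -490 mm in the analyser's frame: a ledge 160 mm high back to y = -130 mm, then a main body 260 mm high (trim to 265). This point: ledge's top at the foot of the main body, in line with the lane
- cover: fixed clear acrylic cover with a blue front edge over the lane's inner end; origin and axes as the analyser's. Spans y 0 to 160 mm, x -38 to 38 mm; underside 137 mm above the bench, top 143 (blue edge 147); side walls at x = +-35 mm. The carrier with fully seated tubes (tops 122 mm above the bench) passes under it; a tube standing more than 15 mm proud does not
- carrier: loose grey tube carrier, about 350 g, 40 mm wide (x), 252 mm long (y towards its handle), lying in the lane; origin at the centre of its underside. A 70 mm high block with four wells, then from y = 18 mm a low tail 8 mm thick (rib 20 mm high) and a handle. Home, its y is 126 mm in the analyser's frame (130 passes); at the outer lip 336. Starts 1 to 14 mm short; slides easily
- first_well (a point): centre of the floor of the carrier's innermost well. Four square wells 19 mm wide in a row along the carrier's y, at y = -108 (this one), -72, -36 and 0 mm from its origin; floors at z = 8 mm, rims at z = 70 mm
- handle (a point): centre of the top edge of the carrier's black upright handle plate, 34 mm wide (x), 14 mm thick (y), 80 mm free height; at y = 119 mm, z = 100 mm of the carrier. Can be pinched from above to pull or push
- blue_rack: loose blue wire tube rack, 500 g, 56 mm (x) by 168 mm (y), 66 mm high. Origin at the centre of its underside; four cells 19 mm square in one row at x = 0, y = -54, -18, 18 and 54 mm; floor at z = 4 mm, top wires at z = 66 mm. A tube may lean a little in its cell. Holds the waiting blue-capped tubes at the start
- white_rack: loose white wire tube rack, the same size and axes as the blue one; empty at the start; for the finished tan-capped tubes
- start (a joint): green push button on the analyser's ledge: 0 at rest, 0.006 m fully down (5 N, springs back); it registers from 0.004 m
- start_top (a point): centre of the top face of the green start button, 32 mm across, facing up; press straight down
- blue1: sealed sample tube with a blue cap, 110 mm tall over all, 25 g; glass 16 mm in diameter with a round bottom, cap 19 mm in diameter over the top 28 mm. Origin at the tip of the round bottom, z up to the cap. Waiting: stands in the blue rack at the start; one of the four may be absent
- blue2: sealed sample tube with a blue cap, 110 mm tall over all, 25 g; glass 16 mm in diameter with a round bottom, cap 19 mm in diameter over the top 28 mm. Origin at the tip of the round bottom, z up to the cap. Waiting: stands in the blue rack at the start; one of the four may be absent
- blue3: sealed sample tube with a blue cap, 110 mm tall over all, 25 g; glass 16 mm in diameter with a round bottom, cap 19 mm in diameter over the top 28 mm. Origin at the tip of the round bottom, z up to the cap. Waiting: stands in the blue rack at the start; one of the four may be absent
- blue4: sealed sample tube with a blue cap, 110 mm tall over all, 25 g; glass 16 mm in diameter with a round bottom, cap 19 mm in diameter over the top 28 mm. Origin at the tip of the round bottom, z up to the cap. Waiting: stands in the blue rack at the start; one of the four may be absent
- tan1: sealed sample tube with a tan cap, same size and axes as the blue-capped ones. Finished: stands in the carrier, under the cover, at the start; one of the three may be absent
- tan2: sealed sample tube with a tan cap, same size and axes as the blue-capped ones. Finished: stands in the carrier, under the cover, at the start; one of the three may be absent
- tan3: sealed sample tube with a tan cap, same size and axes as the blue-capped ones. Finished: stands in the carrier, under the cover, at the start; one of the three may be absent
- waste_bin: bystander: yellow open waste bin, 158 x 182 x 121 mm, origin at the centre of its underside
- tip_box: bystander: blue pipette-tip box with clear lid, 87 x 124 x 73 mm, origin at the centre of its underside
- reagent: bystander: amber reagent bottle, 64 mm in diameter, 140 mm tall, origin at the centre of its underside
Mind the look-alikes: they are no part of the job. Leave any yellow look-alike of the white_rack alone. What is shaped like the blue4 but red is not meant.

How it is judged:
By the outcome, as a careful person would: the job done as asked, in the order asked, and still so for the second after the job is handed in, with the robot touching nothing.
Of blue1, blue2, blue3, blue4 only 3 to 4 are there at a start; the rules pass over those that are not, and their reading is None.
Of tan1, tan2, tan3 only 2 to 3 are there at a start; the rules pass over those that are not, and their reading is None.
At some moment in a run one of blue_rack, white_rack may be knocked a few centimetres aside while the robot is not near it.
It also fails if it takes over 210 s, if anything falls off the work surface, if the arm or the gripper's body presses on something with over 40 N, if the wrist force passes 120 N, or if a joint passes its speed limit or range.

## Working session

There is one attempt and no reset: what is moved stays moved. The work goes in short steps, each a Python script; the robot and the scene stay as the last script left them, time stands still between calls to the robot, and variables do not carry over. Pictures are saved under pics/ and viewed, at most 17 in all, crops included, and the job is handed in when it is done.

```bash
ls; mkdir -p pics
python3 - <<'E'
from cell import r
import cv2, numpy as np
for n in ("side","top"):
    p=r.camera(n); cv2.imwrite(f"pics/a_{n}.png",p["frame"][:,:,::-1])
    print(n,p["vfov"],p["cx"],p["cy"],np.round(p["R"],4).tolist(),np.round(p["t"],1).tolist(), [k for k in p])
    for t in ["analyser","lane_end","housing","first_well","handle","start_top","blue_rack","white_rack","blue1","tan1","waste_bin","tip_box","reagent"]:
        print(t,[(np.round(d["centre"],1).tolist(),round(d["confidence"],2)) for d in r.landmark_of(p,t)])
print(r.read_state())
E
```

```text
pics
side 50.976515924466085 274.3943200546749 207.00285715081418 [[-0.9966, -0.0821, -0.0095], [-0.0383, 0.5602, -0.8275], [0.0733, -0.8243, -0.5614]] [591.6, 107.4, 1173.8] ['frame', 'vfov', 'cx', 'cy', 'R', 't', 'shot']
analyser [([184.8, 272.5], 0.94)]
lane_end [([283.4, 263.0], 0.56)]
housing [([122.4, 278.0], 0.68)]
first_well [([185.9, 271.9], 0.74)]
handle [([199.8, 270.8], 0.88)]
start_top [([131.2, 292.8], 0.46), ([217.3, 334.5], 0.42)]
blue_rack [([279.7, 339.1], 0.7), ([202.5, 270.5], 0.33)]
white_rack [([217.5, 332.3], 0.88), ([175.7, 355.1], 0.73)]
blue1 [([297.9, 336.5], 0.47), ([272.8, 198.2], 0.32)]
tan1 []
waste_bin [([387.4, 241.2], 0.94), ([200.4, 271.3], 0.57)]
tip_box [([219.7, 204.7], 0.89), ([127.2, 293.9], 0.2)]
reagent [([272.0, 201.5], 0.82)]
top 56.67036588336901 280.8600386153797 218.16080064714893 [[0.0089, -0.9999, -0.0105], [-0.9815, -0.0068, -0.1915], [0.1914, 0.012, -0.9814]] [43.0, 580.9, 1167.4] ['frame', 'vfov', 'cx', 'cy', 'R', 't', 'shot']
analyser [([213.6, 381.3], 0.77), ([209.3, 385.3], 0.5)]
lane_end [([214.9, 240.8], 0.81)]
housing [([200.2
[... 510 characters left out ...]
1.4, 'joint_positions': array([ 1.11644054e+00,  2.99901260e-01,  1.52102502e+00,  2.07302182e-05,
        1.32069355e+00, -6.66294476e-02]), 'joint_vel': array([ 0.00048211, -0.00146697, -0.0001308 , -0.00070324,  0.00068792,
        0.00091942]), 'joint_efforts': array([-8.53414576e-06, -5.43346345e+01, -3.61981630e+01, -8.30118029e-05,
        6.87328338e-04,  3.08442884e-05]), 'tcp_pos': array([207.95190545, 509.15292675, 231.26929708]), 'tool_rot': array([ 1.92653641e-01,  9.81266821e-01, -1.05388170e-05, -1.32023303e-05]), 'force': array([-0.58357096,  0.50587918, -0.93771475]), 'torque': array([-0.00140497, -0.03266696,  0.01374983]), 'finger_force': 0.0, 'opening': 84.91750632368554}
```

View pics/a_side.png

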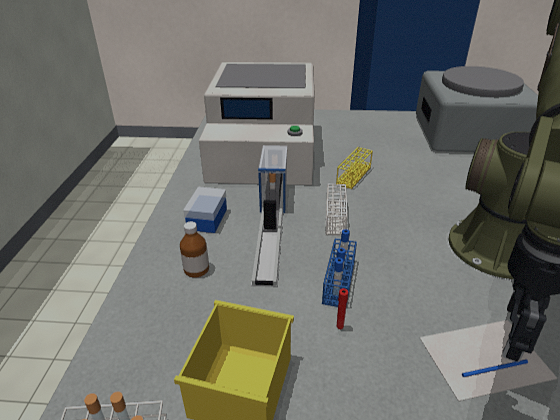

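View pics/a_top.png

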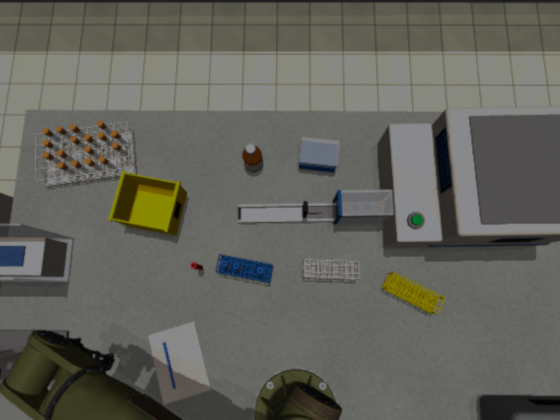

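The side view shows the lane (handle at row 210, col 270), the blue rack (col 340, row 275), a red look-alike tube (342,310), the white rack (337,208) and the yellow decoy (355,165). In the top view the lane runs along row 212 with the cover at cols 335-392, the blue rack is at (245,270), the white rack at (330,270) and the button at (417,220).

```bash
cat > h.py <<'E'
from cell import r
import cv2, numpy as np
def fpx(p): return p["frame"].shape[0]/2/np.tan(np.radians(p["vfov"])/2)
def ray(p,rc):
    R=np.array(p["R"]);t=np.array(p["t"]);f=fpx(p)
    d=R.T@np.array([(rc[1]-p["cx"])/f,(rc[0]-p["cy"])/f,1.]); return -R.T@t, d/np.linalg.norm(d)
def atz(p,rc,z):
    o,d=ray(p,rc); return o+d*(z-o[2])/d[2]
def tri(p,a,q,b):
    o1,d1=ray(p,a);o2,d2=ray(q,b)
    s=np.linalg.lstsq(np.c_[d1,-d2],o2-o1,rcond=None)[0]
    A=o1+s[0]*d1;B=o2+s[1]*d2; return (A+B)/2,np.linalg.norm(A-B)
def proj(p,X):
    c=np.array(p["R"])@np.array(X,float)+np.array(p["t"]);f=fpx(p)
    return np.array([c[1]/c[2]*f+p["cy"],c[0]/c[2]*f+p["cx"]])
def best(p,t,fn="landmark_of"):
    l=getattr(r,fn)(p,t); return l[0]["centre"] if l else None
def shot(n,name=None):
    p=r.camera(n)
    if name: cv2.imwrite(f"pics/{name}.png",p["frame"][:,:,::-1])
    return p
def crop(p,name,r0,r1,c0,c1,k):
    cv2.imwrite(f"pics/{name}.png",cv2.resize(p["frame"][r0:r1,c0:c1,::-1],None,fx=k,fy=k,interpolation=cv2.INTER_CUBIC))
def quat(yaw):
    "tool down; closing axis (tool y) at angle yaw from world x... tool y=(cos yaw,sin yaw,0)"
    from scipy.spatial.transform import Rotation as Ro
    y=np.array([np.cos(yaw),np.sin(yaw),0]);z=np.array([0,0,-1.]);x=np.cross(y,z)
    return Ro.from_matrix(np.c_[x,y,z]).as_quat()
E
python3 - <<'E'
from h import *
p=shot("top");q=shot("side")
for t in ["analyser","lane_end","housing","handle","start_top","blue_rack","white_rack","waste_bin","tip_box","reagent"]:
    a,b=best(p,t),best(q,t)
    if a is None or b is None: print(t,a,b);continue
    X,e=tri(p,a,q,b); print(t,np.round(X,1),"gap",round(e,1))
crop(p,"c_top",185,300,180,440,3); crop(q,"c_side",135,315,230,380,3.3)
def blobs(p,box,f):
    im=p["frame"][box[0]:box[1],box[2]:box[3]];hsv=cv2.cvtColor(im,cv2.COLOR_RGB2HSV);m=f(hsv.astype(int)).astype(np.uint8)
    n,_,st,c=cv2.connectedComponentsWithStats(m)
    return [(st[i,4],np.round(c[i][::-1]+[box[0],box[2]],1).tolist(),st[i,:4].tolist()) for i in range(1,n) if st[i,4]>8]
black=lambda h:(h[:,:,2]<45)
green=lambda h:(abs(h[:,:,0]-65)<20)&(h[:,:,1]>120)
for P,box,bg in((p,(195,235,230,330),(205,240,400,430)),(q,(160,300,240,300),(120,140,280,310))):
    print("black",blobs(P,box,black)); g=blobs(P,bg,green); print("green",g)
E
```

```text
analyser [ 617.2 -282.3  -11.4] gap 10.7
lane_end [599.5 188.8  13.9] gap 5.6
housing [ 611.  -424.7  149. ] gap 12.7
handle [203.6, 307.8] None
start_top [ 557.7 -345.2  174.9] gap 9.6
blue_rack [419.6 154.   -3.1] gap 9.1
white_rack [ 434.6 -111.4   -5.2] gap 4.7
waste_bin [613.5 461.7   5.7] gap 0.3
tip_box [ 8.09e+02 -6.90e+01 -1.00e-01] gap 2.1
reagent [ 837.7 -395.5 -511.6] gap 222.8
black [(np.int32(67), [209.6, 304.8], [73, 7, 5, 16]), (np.int32(11), [213.0, 239.0], [9, 13, 1, 11])]
green [(np.int32(94), [219.3, 416.8], [12, 9, 11, 11])]
black [(np.int32(42), [187.3, 279.9], [39, 14, 3, 30]), (np.int32(352), [214.2, 269.5], [24, 40, 12, 30]), (np.int32(71), [282.5, 263.6], [15, 121, 18, 4])]
green [(np.int32(45), [128.3, 294.5], [10, 6, 10, 6])]
```

View pics/c_top.png

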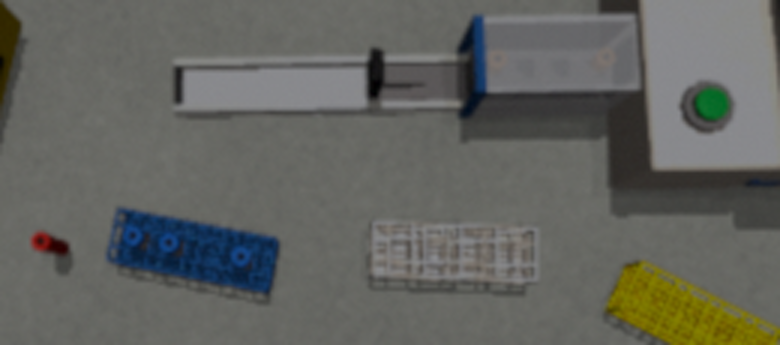

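View pics/c_side.png

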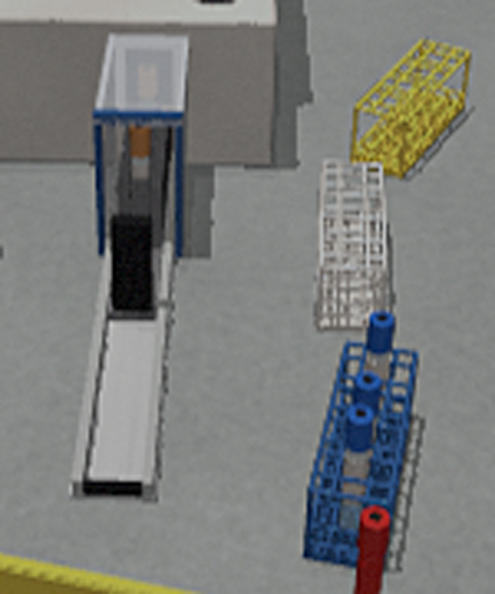

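Two tan tubes show under the cover (top px 346 and 382 in row 204). There are three blue ones in the blue rack (top cap centres about (264,224), (266,236), (270,260)), and its second cell from the button end is empty. Next I'll compute the lane and handle, then pull the carrier out.

Run:
```python
from h import *
p=shot("top");q=shot("side")
# lane: rails in top view (crop coords/3 + offset), z=18
A=atz(p,(185+85/3,180+185/3),18);B=atz(p,(185+83/3,180+455/3),18)
print("lane A,B",A.round(1),B.round(1),"ang",np.degrees(np.arctan2(*(A-B)[[0,1]])))
print("lip top",atz(p,(213,239),13).round(1), "side",atz(q,(282.5,263.6),10).round(1))
# block/edge profile to find rails accurately
for c in (250,270,290,315,325):
    print(c,p["frame"][200:228,c].mean(1).round().astype(int).tolist())
X,e=tri(p,(207.5,304.8),q,(200.5,269.8)); print("handle top",X.round(1),e)
print("handle z104: top",atz(p,(207.5,304.8),104).round(1),"side",atz(q,(200.5,269.8),104).round(1))
print("button z?",*[x for x in tri(p,(219.3,416.8),q,(128.3,294.5))])
for a in ((263.7,224),(266,236),(270.3,260)): print("blue z114",atz(p,a,114).round(1))
print(p["frame"][200:222,300:312].mean(2).round().astype(int))
```

```text
lane A,B [603.1 175.7  18. ] [ 607.3 -116.8   18. ] ang -0.8198086610263046
lip top [605.2 185.1  13. ] side [604.1 187.9  10. ]
250 [102, 102, 101, 106, 121, 132, 113, 80, 112, 135, 138, 137, 138, 139, 138, 138, 139, 139, 139, 137, 135, 120, 87, 72, 80, 99, 103, 105]
270 [103, 104, 104, 113, 130, 126, 100, 99, 134, 138, 137, 139, 138, 138, 137, 138, 137, 138, 138, 137, 134, 113, 69, 88, 102, 101, 102, 101]
290 [104, 105, 107, 118, 135, 121, 90, 102, 135, 137, 137, 138, 138, 138, 137, 138, 138, 138, 138, 137, 128, 100, 74, 86, 99, 100, 100, 99]
315 [103, 103, 107, 122, 133, 113, 72, 85, 88, 89, 88, 87, 73, 49, 69, 87, 90, 91, 110, 133, 122, 91, 85, 92, 101, 100, 101, 99]
325 [99, 101, 108, 124, 133, 113, 75, 86, 88, 88, 87, 87, 89, 89, 89, 88, 89, 95, 115, 133, 117, 79, 89, 99, 99, 99, 100, 99]
handle top [605.8 -25.3 105.3] 2.7159827676220916
handle z104: top [604.7 -25.3 104. ] side [607.3 -27.7 104. ]
button z? [ 556.15226391 -336.54457621  176.96350486] 0.44975102237248665
blue z114 [432.2 212.2 114. ]
blue z114 [425.8 176.8 114. ]
blue z114 [413.9 106.3 114. ]
[[102 103 103  95 
[... 404 characters left out ...]
 21  20  20  21  35  72  87  88  87]
 [136 116  69  23  19  22  24  34  72  87  89  89]
 [135 116  69  19  16  21  20  35  73  87  88  89]
 [137 119  72  22  14  13  15  31  70  86  87  87]
 [136 122  76  23   5   2   6  27  60  71  74  73]
 [136 119  72  22   3   5   9  35  47  49  48  48]
 [136 119  71  22   2   5  22  56  67  70  69  69]
 [136 118  71  18   3  13  41  73  85  87  87  86]
 [135 119  73  25   8  20  54  80  88  90  89  90]
 [136 125  83  40  32  37  65  84  90  91  91  91]
 [137 133  97  63  60  63  80 101 109 110 110 110]
 [136 132 105  79  76  78  88 117 131 133 133 134]
 [124 119  99  82  79  80  84 108 120 122 121 121]
 [ 92  87  76  68  70  72  74  84  89  90  90  90]]
```

```bash
cat >> h.py <<'E'
def qbest(pos,yaw):
    c=[]
    for k in (0,np.pi):
        j=r.inverse_kinematics(pos,quat(yaw+k))
        if j is not None: c.append((abs(j[5]),k))
    return quat(yaw+min(c)[1])
def st(): 
    s=r.read_state(); return f"t={s['time_s']:.1f} tcp={np.round(s['tcp_pos'],1)} open={s['opening']:.1f} F={np.round(s['force'],1)} ff={s['finger_force']:.1f}"
E
python3 - <<'E'
from h import *
a=np.radians(1.0);u=np.array([-np.sin(a),np.cos(a),0]);yaw=np.pi/2+a
P=np.array([605.5,-26.5,0]); 
Q=qbest(P+[0,0,220],yaw)
r.movep(P+[0,0,220],Q); print(st())
print(r.movel(P+[0,0,68],Q,200,threshold=8),st())
r.grab(20);print(st())
x0=np.array(r.read_state()["tcp_pos"])
print(r.movel(x0+u*195,Q,100,threshold=12),st())
print(r.movel(x0+u*222,Q,25,threshold=8),st())
r.dwell(.2);print(st())
p=shot("top","d_top");q=shot("side","d_side")
E
```

```text
t=5.0 tcp=[605.5 -25.7 220.1] open=85.6 F=[-1.2  0.6 -0.7] ff=0.0
False t=5.9 tcp=[606.2 -26.4  69.3] open=85.6 F=[0.8 0.5 0.6] ff=0.0
t=6.5 tcp=[605.7 -26.5  68.3] open=13.6 F=[-0.3  0.1  2.4] ff=23.0
False t=8.6 tcp=[602.3 168.5  68.3] open=13.6 F=[ 0.1 -1.8  3.3] ff=23.0
True t=9.2 tcp=[602.2 176.6  68.2] open=13.8 F=[ 0.1 -4.9  4.8] ff=23.3
t=9.4 tcp=[602.2 176.5  68.3] open=13.6 F=[-1.3 -5.   4.8] ff=23.3
```

View pics/d_top.png

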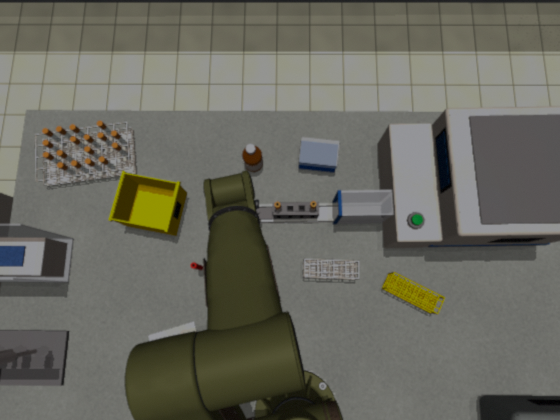

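The tan tubes stand in the end wells (top px (205,277) and (205,313)), and the two middle wells are empty. Next I pinch the handle and the block crosswise to get exact x and lane direction.

Run:
```python
from h import *
a=np.radians(1.0);u=np.array([-np.sin(a),np.cos(a),0]);yaw=np.pi/2+a
def up(z):
    t=np.array(r.read_state()["tcp_pos"]);t[2]=z;r.movel(t,None,250)
def pinch(P,z):
    Q=qbest(P+[0,0,170],yaw-np.pi/2)
    r.movep(P+[0,0,170],Q); 
    print(r.movel(P+[0,0,z],Q,200,threshold=8)); 
    f0=r.read_state()["force"];r.grab(20); r.dwell(.1);print(st(),"dF",(np.array(r.read_state()["force"])-f0).round(1))
r.release();up(170)
H=np.array([602.2,176.5,0]); pinch(H,75); r.release(); up(170)
pinch(H-u*173,52); 
r.release(); up(200)
p=shot("top","e_top");q=shot("side","e_side")
crop(p,"e_ct",185,300,200,400,4)
```

```text
False
t=13.4 tcp=[602.7 176.6  75.8] open=33.9 F=[1.  0.1 5. ] ff=22.4 dF [ 1.  -0.7  4.9]
False
t=16.5 tcp=[606.    3.5  53. ] open=39.7 F=[2.  1.2 6.5] ff=23.0 dF [1.7 0.9 6.6]
```

View pics/e_ct.png

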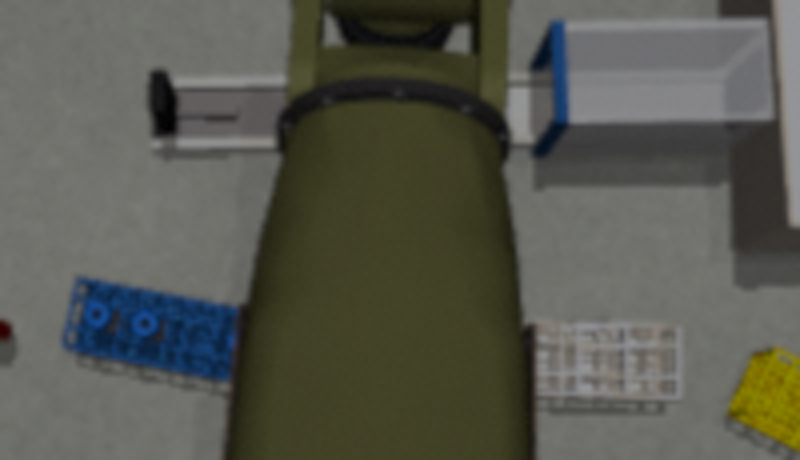

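The white rack has been knocked: its right end has moved from col 360 to about 371. I'll move over the first tan tube, lift it, and fit the rack pose from fresh pictures.

```bash
cat >> h.py <<'E'
from scipy.optimize import minimize
a0=np.arctan2(-3.0/173,1) ; u=np.array([np.sin(a0),np.cos(a0),0]); yawL=np.arctan2(u[1],u[0])
H=np.array([602.5,176.5,0]); C0=H-u*119
def well(k): return C0+u*{1:-108,2:-72,3:-36,4:0}[k]
def up(z,v=250):
    t=np.array(r.read_state()["tcp_pos"]);t[2]=z;r.movel(t,None,v)
def fitrack(cams,score,x0):
    """pose x,y,yaw (rack y axis angle): bright wire mean on box rectangles"""
    s=np.linspace(-1,1,41)
    def rect(z): return np.concatenate([np.c_[28*s,84+0*s,z+0*s],np.c_[28*s,-84+0*s,z+0*s],np.c_[28+0*s,84*s,z+0*s],np.c_[-28+0*s,84*s,z+0*s]])
    pts=np.r_[rect(65),rect(65)]
    ims=[(p,cv2.GaussianBlur(score(p["frame"].astype(float)).astype(np.float32),(0,0),1.0)) for p in cams]
    def cost(v):
        w=v[2]-np.pi/2;Rz=np.array([[np.cos(w),-np.sin(w),0],[np.sin(w),np.cos(w),0],[0,0,1]])
        W=pts@Rz.T+[v[0],v[1],0];c=0
        for p,im in ims:
            cc=W@np.array(p["R"]).T+np.array(p["t"]);f=fpx(p)
            m=cv2.remap(im,(cc[:,0]/cc[:,2]*f+p["cx"]).astype(np.float32),(cc[:,1]/cc[:,2]*f+p["cy"]).astype(np.float32),cv2.INTER_LINEAR)
            c-=m.mean()
        return c
    bestv=None
    for dx in range(-16,17,4):
        for dy in range(-16,17,4):
            for da in np.radians([-10,-5,0,5,10]):
                v=np.array(x0)+[dx,dy,da];c=cost(v)
                if bestv is None or c<bestv[0]: bestv=(c,v)
    o=minimize(cost,bestv[1],method="Nelder-Mead",options=dict(initial_simplex=bestv[1]+np.array([[0,0,0],[4,0,0],[0,4,0],[0,0,.06]])))
    return o.x,-o.fun
white=lambda f:f.min(2)
E
python3 - <<'E'
from h import *
W=well(4);print("wells",[well(k).round(1).tolist() for k in (1,2,3,4)])
Q=qbest(W+[0,0,200],yawL-np.pi/2)
r.movep(W+[0,0,200],Q);print(st())
p=shot("top","f_top");q=shot("side","f_side")
c=atz(p,(274,343),66);print("rough",c)
for cams in ((p,),(q,),(p,q)):
    v,s=fitrack(cams,white,[c[0],c[1],np.pi/2]);print(v.round(1),np.degrees(v[2]).round(1),round(s,1))
for t in ("white_rack",):
    A=best(p,t);B=best(q,t);print(A,B, tri(p,A,q,B) if A is not None and B is not None else "")
I=[]
w=v[2]-np.pi/2
for P,(r0,r1,c0,c1) in ((p,(240,300,300,400)),(q,(170,250,300,380))):
    g=P["frame"].copy();g=cv2.resize(g,None,fx=4,fy=4,interpolation=cv2.INTER_CUBIC)
    pts=[[28,84],[28,-84],[-28,-84],[-28,84]]
    pl=np.array([proj(P,[v[0]+np.cos(w)*x-np.sin(w)*y,v[1]+np.sin(w)*x+np.cos(w)*y,65])[::-1]*4+2 for x,y in pts]).astype(int)
    cv2.polylines(g,[pl],True,(255,0,0),1);I.append(cv2.resize(g[r0*4:r1*4,c0*4:c1*4],(400,300)))
cv2.imwrite("pics/f_fit.png",np.hstack(I)[:,:,::-1])
E
```

```text
wells [[606.4, -50.5, 0.0], [605.8, -14.5, 0.0], [605.2, 21.5, 0.0], [604.6, 57.5, 0.0]]
t=18.2 tcp=[604.2  58.6 198.7] open=85.1 F=[0.5 0.1 0.3] ff=0.0
rough [ 407.72475883 -142.20350591   66.        ]
[ 434.4 -157.1    1.9] 106.7 115.7
[ 423.8 -141.     1.6] 89.3 146.7
[ 424.4 -144.8    1.6] 89.3 259.7
[275.1, 339.6] [212.5, 339.2] (array([ 408.90021976, -141.89282103,   -5.40066306]), np.float64(2.187290502996583))
```

View pics/f_fit.png

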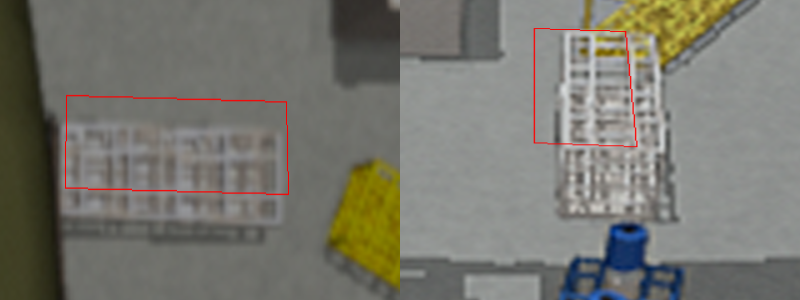

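The fit landed about 5 px off: the real rack top spans rows 264-284, cols 316-370 in the top view. I'll switch to a silhouette fit.

```bash
cat >> h.py <<'E'
def corners(v,z):
    w=v[2]-np.pi/2;c,s=np.cos(w),np.sin(w)
    return [[v[0]+c*x-s*y,v[1]+s*x+c*y,z] for x,y in ((28,84),(28,-84),(-28,-84),(-28,84))]
def fitsil(cams,thing,x0,hue=None):
    ms=[]
    for p in cams:
        L=r.regions_of(p,thing); pr=proj(p,[x0[0],x0[1],33])
        L=[l for l in L if np.linalg.norm(np.array(l["centre"])-pr)<22]
        if not L: print("no region"); continue
        m=L[0]["region"].astype(np.uint8)
        h=cv2.convexHull(np.argwhere(m)[:,::-1].astype(np.int32)); mm=np.zeros((420*4,560*4),np.uint8)
        cv2.fillConvexPoly(mm,(h*4+2),1); mm=cv2.dilate(mm,np.ones((5,5),np.uint8)); ms.append((p,mm))
    def cost(v):
        c=0
        for p,mm in ms:
            P=np.array([(proj(p,X)[::-1]*4+2)*16 for z in (0,66) for X in corners(v,z)]).astype(np.int32)
            g=np.zeros_like(mm);cv2.fillConvexPoly(g,cv2.convexHull(P),1,shift=4)
            c-=(g&mm).sum()/ (g|mm).sum()
        return c
    x0=np.array(x0);o=minimize(cost,x0,method="Nelder-Mead",options=dict(initial_simplex=x0+np.array([[0,0,0],[8,0,0],[0,8,0],[0,0,.08]]),maxiter=150,xatol=.1))
    return o.x,-o.fun/len(ms)
E
python3 - <<'E'
from h import *
p=shot("top");q=shot("side")
for cams in ((p,),(q,),(p,q)):
    v,s=fitsil(cams,"white_rack",[409,-142,np.pi/2]);print(v.round(1),np.degrees(v[2]).round(1),round(s,3))
I=[]
for P,(r0,r1,c0,c1) in ((p,(240,300,300,400)),(q,(170,230,300,400))):
    g=cv2.resize(P["frame"],None,fx=4,fy=4,interpolation=cv2.INTER_CUBIC)
    for z in (0,66): cv2.polylines(g,[np.array([proj(P,X)[::-1]*4+2 for X in corners(v,z)]).astype(int)],True,(255,0,0),1)
    I.append(g[r0*4:r1*4,c0*4:c1*4])
cv2.imwrite("pics/g_fit.png",np.hstack(I)[:,:,::-1])
print(st())
E
```

```text
[ 406.9 -141.3    1.5] 88.6 0.892
[ 406.7 -136.5    1.5] 88.0 0.929
[ 406.4 -138.3    1.5] 88.1 0.909
t=18.7 tcp=[604.6  57.2 200. ] open=85.5 F=[0.5 0.5 0.2] ff=0.0
```

View pics/g_fit.png

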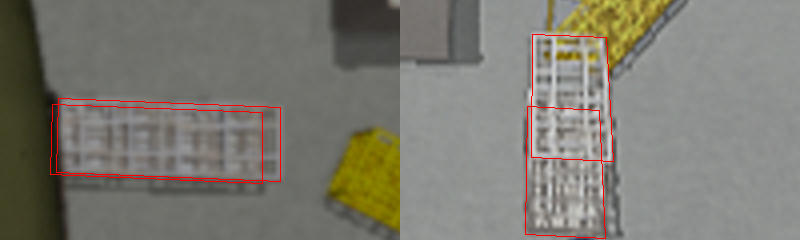

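Silhouette fit agrees to about 2 mm. I'll pinch the white rack crosswise to pin its x and yaw, then move the first tan tube.

```bash
cat >> h.py <<'E'
def cell(v,y): return np.array([v[0]+np.cos(v[2])*y,v[1]+np.sin(v[2])*y,0])
def goto(P,z,yaw,v=300):
    t=np.array(r.read_state()["tcp_pos"])
    if t[2]<z-3: up(z)
    Q=qbest(np.array(P)+[0,0,z],yaw); r.movep(np.array(P)+[0,0,z],Q); return Q
def pick(P,ztcp,yaw,zup=210):
    goto(P,zup,yaw); hit=r.movel(P+[0,0,ztcp],None,200,threshold=8)
    r.grab(25); s=r.read_state()["opening"]; print("pick hit",hit,"open",round(s,1),st()); up(zup); s=r.read_state()["opening"]; print(" held",round(s,1)); return s>15
def place(P,ztcp,yaw,zup=210,zpre=62):
    "lower tube; return final z error before release"
    goto(P,zup,yaw); r.movel(P+[0,0,ztcp+zpre+8],None,250)
    hit=r.movel(P+[0,0,ztcp-2],None,70,threshold=5); z=r.read_state()["tcp_pos"][2]-ztcp
    print("place hit",hit,"above floor",round(z,1),st()); return z
E
python3 - <<'E'
from h import *
v=np.array([406.5,-139,np.radians(88.1)])
goto(cell(v,0),200,v[2]-np.pi/2)
print(r.movel(cell(v,0)+[0,0,42],None,200,threshold=6),st()); r.grab(20); r.dwell(.1);print(st())
r.release();up(210)
ok=pick(well(4),89,yawL-np.pi/2)
p=shot("top","h_top");q=shot("side")
v2=v
for cams in ((p,),(q,),(p,q)):
    v2,s=fitsil(cams,"white_rack",v);print(v2.round(1),np.degrees(v2[2]).round(1),round(s,3))
crop(p,"h_c",190,300,200,400,4)
E
```

```text
False t=20.7 tcp=[ 407.1 -139.    42.7] open=85.2 F=[-0.1  0.2  1. ] ff=0.0
t=21.2 tcp=[ 407.2 -139.2   42.9] open=53.4 F=[0.8 0.2 6.7] ff=19.7
pick hit False open 18.5 t=24.9 tcp=[604.8  57.6  89.3] open=18.5 F=[-0.2 -1.1  2. ] ff=24.5
 held 18.1
[ 406.1 -138.5    1.5] 88.1 0.935
[ 405.5 -136.2    1.5] 88.4 0.953
[ 405.6 -137.1    1.5] 88.3 0.938
```

View pics/h_c.png

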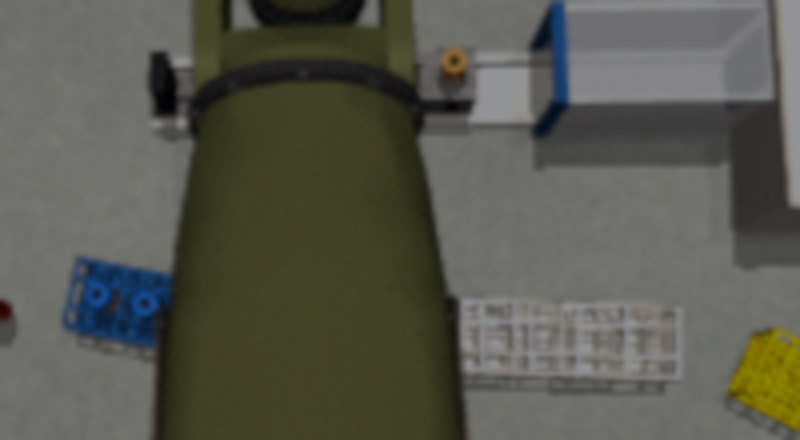

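The tan tube is held and the white rack is centred. The other tan cap is at px (206,313). Placing now.

```bash
cat > cfg.py <<'E'
import numpy as np
WR=np.array([406.7,-137.7,np.radians(88.2)])
E
python3 - <<'E'
from h import *; from cfg import *
z=place(cell(WR,-18),81,WR[2]-np.pi/2)
p=shot("top");q=shot("side","i_side")
crop(q,"i_cs",150,270,290,410,5)
E
```

```text
place hit True above floor -0.2 t=28.3 tcp=[ 406.4 -155.9   80.8] open=18.4 F=[ 2.  -1.1  5.9] ff=24.5
```

View pics/i_cs.png

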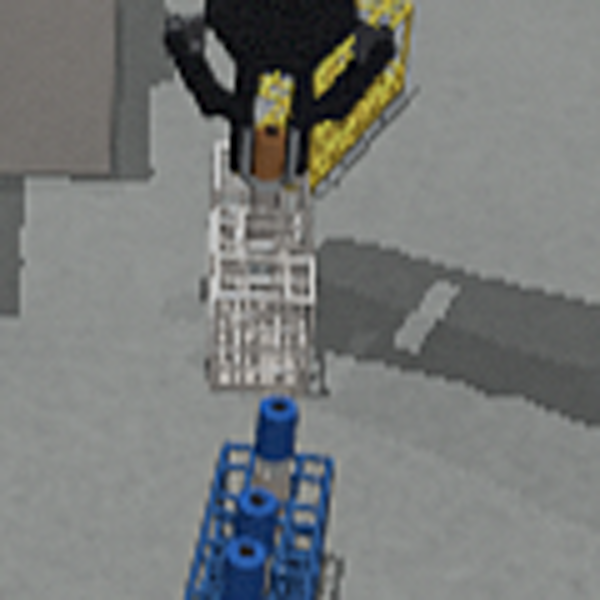

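The tan tube stands down in its cell at floor height (cap at px (180,344)). On to the second tan tube, then fresh pictures of the blue rack.

Run:
```python
from h import *; from cfg import *
r.release(); up(210)
if pick(well(1),89,yawL-np.pi/2):
    z=place(cell(WR,18),81,WR[2]-np.pi/2)
    if abs(z)<3: r.release(); up(210)
p=shot("top");q=shot("side");print(st())
crop(p,"j_t",190,300,200,350,4); crop(q,"j_s",170,310,230,390,4)
a=cv2.imread("pics/j_t.png");b=cv2.imread("pics/j_s.png")
h=440;cv2.imwrite("pics/j.png",np.hstack([cv2.resize(a,(400,293)),cv2.resize(b,(335,293))]))
# cap rings in both views: local template = bright blue top ring; report candidates
l=[(np.round(d["centre"],1).tolist(),round(d["confidence"],2)) for d in r.boxes_of(p,"blue1")];print(l)
l=[(np.round(d["centre"],1).tolist(),round(d["confidence"],2)) for d in r.boxes_of(q,"blue1")];print(l)
for g in ((432.2,212.2),(425.8,176.8),(413.9,106.3)): print(proj(p,[*g,114]).round(1),proj(q,[*g,114]).round(1))
for P in (p,q):
  for g in ((432.2,212.2),(425.8,176.8),(413.9,106.3)):
    # dark hole (septum) centre near the prediction
    c=proj(P,[*g,114]).round().astype(int);im=P["frame"][c[0]-8:c[0]+9,c[1]-8:c[1]+9].astype(int)
    if P is p and g[1]>200: print(im[:,:,2])
v,s=fitsil((p,q),"blue_rack",[420,158,np.radians(80.2)]);print(v.round(1),np.degrees(v[2]),s)
```

```text
pick hit False open 18.1 t=32.0 tcp=[606.7 -50.5  89.3] open=18.1 F=[0.9 0.2 1.9] ff=24.5
 held 17.9
place hit True above floor -0.3 t=34.9 tcp=[ 407.5 -119.9   80.7] open=18.4 F=[ 0.6 -0.3  4.8] ff=24.4
t=36.3 tcp=[ 406.1 -119.3  208.6] open=85.4 F=[-0.6 -0.3  0.2] ff=0.0
[([265.0, 225.8], 0.54), ([265.8, 196.5], 0.39)]
[([310.6, 340.8], 0.79), ([189.6, 340.6], 0.65), ([275.4, 340.1], 0.56), ([242.0, 343.2], 0.48)]
[263.7 224. ] [259.6 339.3]
[266. 236.] [249.4 341.5]
[270.3 260. ] [230.8 345.3]
[[108 108 103  94  84  72  69  76  94 109 109 106 100  92  95  96 105]
 [107 102 105  97  89  81  68  75  95 101  97  87  81  84  96 106 105]
 [106  97 102  95  84  78  72  85  86  82  90  77  76  84  95 107  92]
 [106  99 100  93  90  90  91 101  91  81  80  72  90  94  86  98  89]
 [106  99  89  88  95 100 118 123 113 101  87  84 103 108  98  96  94]
 [107 108  93  93  94  97 129 135 134 130 109  94 104 102  96  93  91]
 [104 109  98  93  86 112 129 107  97 124 125  92  77  81  96 104 102]
 [100 103  96  88  79 120 123  80  60 111 134  98  55  56  92  94  84]
 [102  98  94  91  76 114 123  98  97 130 130  89  52  54  83  83  84]
 [103  92  88  87  75  97 125 130 138 135 105  66  49  61  73  74  82]
 [104 100  93  93  83  81 102 117 122 104  69  51  49  80  76  69  74]
 [102 107 102 101  93  91  92  84  73  62  52  46  52  90  82  75  74]
 [ 99  99  89  76  78  96 100  79  63  60  57  53  60  91  88  81  74]
 [ 91  95  93  76  76  98  95  74  63  60  61  62  72  86  86  82  79]
 [ 90  87  96  83  82  99 101  87  66  61  62  62  76  73  66  72  84]
 [ 93  83  92  89  88  91  91  84  68  67  68  71  90  78  63  63  76]
 [ 93  88  96  96  91  87  85  88  83  86  82  78  96  83  65  65  88]]
[423.3 159.4   1.4] 79.11235725682981 0.9183210303024528
```

View pics/j.png

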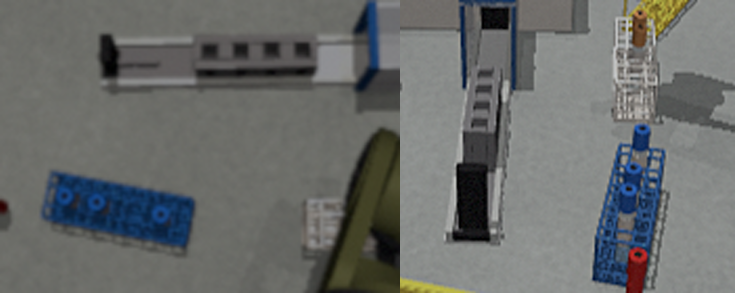

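White rack has both tan tubes, the carrier wells are empty, and the blue caps are at top px (263,224), (266,236), (270,260), matching the rack fit to 1 mm. Moving the blue tubes.

```bash
cat >> h.py <<'E'
def place_search(P,ztcp,yaw,d):
    z=place(P,ztcp,yaw)
    for k in (2,-2,4,-4):
        if z<4: break
        up(ztcp+z+6); r.movel(P+d*k+[0,0,ztcp+z+6],None,60)
        hit=r.movel(P+d*k+[0,0,ztcp-2],None,60,threshold=5); z=r.read_state()["tcp_pos"][2]-ztcp; print(" retry",k,hit,round(z,1))
    return z
E
python3 - <<'E'
from h import *
p=shot("top");q=shot("side");print(tri(p,(263.2,223.8),q,(260.3,338.7)),tri(p,(270.3,260),q,(231.5,345.2)))
yb=np.radians(79.7); B=np.array([413.7,106.4,0])
if pick(B,81,yb-np.pi/2):
    z=place_search(well(1),89,yawL-np.pi/2,u)
    if z<2: r.release(); up(210)
p=shot("top");q=shot("side");print(st())
v,s=fitsil((p,q),"blue_rack",[423,159,np.radians(79.5)]);print(v.round(1),np.degrees(v[2]),s)
a=cv2.resize(p["frame"][190:300,200:350],(450,330));b=cv2.resize(q["frame"][170:300,230:370],(350,330))
cv2.imwrite("pics/k.png",np.hstack([a,b])[:,:,::-1])
E
```

```text
(array([433.61077213, 213.09755295, 112.66091158]), np.float64(0.37040012552863893)) (array([413.96989547, 106.4827876 , 111.90991423]), np.float64(0.14905264733002688))
pick hit False open 17.9 t=38.9 tcp=[413.7 106.4  81.1] open=17.9 F=[-1.5  0.9  2.9] ff=25.7
 held 18.0
place hit True above floor 5.8 t=41.7 tcp=[606.3 -50.9  94.8] open=18.2 F=[ 1.8 -2.8 -3.3] ff=25.7
 retry 2 True -0.9
t=43.9 tcp=[606.6 -49.3 208.5] open=85.5 F=[ 0.5 -0.7 -0.7] ff=0.0
no region
[423.  160.9   1.4] 77.83356483751173 0.9184653083145916
```

View pics/k.png

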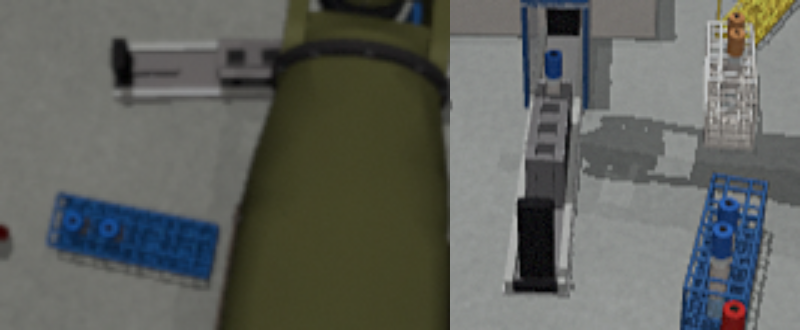

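First blue tube is seated in the innermost well, and the other two are unchanged at (263,224) and (266,236).

Run:
```python
from h import *
yb=np.radians(79.7)
for B,k in ((np.array([426.3,176.8,0]),2),(np.array([432.6,212.6,0]),3)):
    if not pick(B,81,yb-np.pi/2): print("missed"); break
    z=place_search(well(k)+u*1,89,yawL-np.pi/2,u)
    if z>2: break
    r.release(); up(210)
# hover handle
Q=goto(H,210,yawL)
p=shot("top");q=shot("side");print(st())
a=cv2.resize(p["frame"][190:300,200:400],(450,248));b=cv2.resize(q["frame"][150:300,230:380],(350,350))
cv2.imwrite("pics/l.png",np.vstack([cv2.copyMakeBorder(a,0,0,0,0,0),cv2.resize(b,(450,350))[:,:]])[:,:,::-1])
```

```text
pick hit False open 18.2 t=46.5 tcp=[426.3 176.9  81.1] open=18.2 F=[-0.7  0.6  3.1] ff=25.9
 held 18.2
place hit True above floor 22.2 t=49.2 tcp=[605.4 -14.2 111.2] open=18.3 F=[ 1.5 -2.8 -2.8] ff=25.7
 retry 2 True 3.9
t=52.0 tcp=[602.6 175.8 209.7] open=18.4 F=[-0.5 -0.2 -0.3] ff=25.7
```

View pics/l.png

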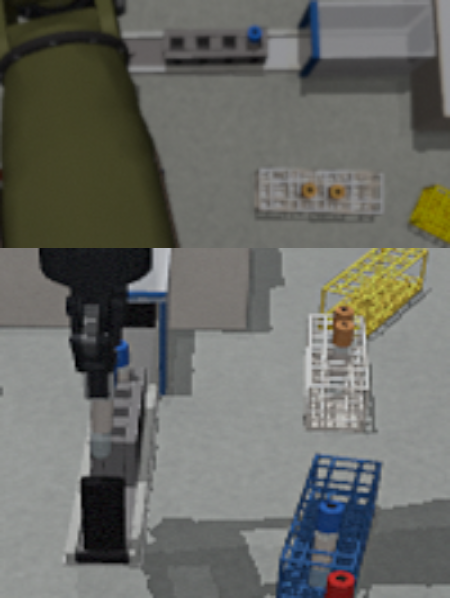

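The second tube stopped 4 mm short and is still held, because my acceptance limit broke the loop. I'll retry with a finer search.

```bash
cat >> h.py <<'E'
def insert(P,ztcp,yaw,d,first=0,thr=7):
    goto(P,210,yaw); r.movel(P+d*first+[0,0,ztcp+70],None,250)
    for k in (0,1.5,-1.5,3,-3,4.5):
        o=P+d*(first+k); t=r.read_state()["tcp_pos"]
        r.movel(o+[0,0,t[2]],None,60)
        hit=r.movel(o+[0,0,ztcp-3],None,70,threshold=thr); z=r.read_state()["tcp_pos"][2]-ztcp
        print(" ins",first+k,hit,round(z,1),np.round(r.read_state()["force"],1))
        if z<1.5: return True
        up(ztcp+z+4,60)
    return False
E
python3 - <<'E'
from h import *
print(insert(well(2),89,yawL-np.pi/2,u,2)); r.dwell(.1); print(st())
q=shot("side"); crop(q,"m",150,270,230,350,5)
E
```

```text
ins 2 True -0.0 [ 4.5 -1.1  2.5]
True
t=54.8 tcp=[606.3 -13.   89. ] open=18.1 F=[ 3.2 -1.1  2.7] ff=26.0
```

View pics/m.png

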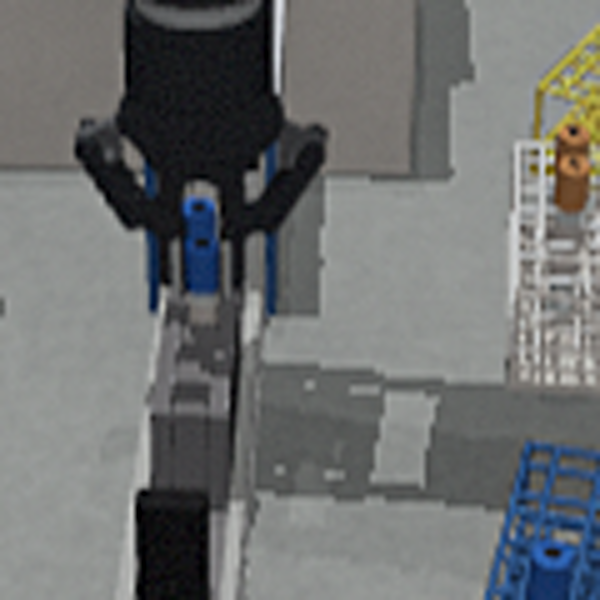

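The second tube is at floor height, level with the first. Third one next.

Run:
```python
from h import *
r.release(); up(210)
if pick(np.array([432.6,212.6,0]),81,np.radians(79.7)-np.pi/2):
    ok=insert(well(3),89,yawL-np.pi/2,u,2); print(ok,st())
    if ok: r.release(); up(210)
goto(cell([420,160,0],0),210,yawL-np.pi/2)   # clear of the lane
p=shot("top");q=shot("side");print(st())
a=cv2.resize(p["frame"][190:300,200:400],(500,275));b=cv2.resize(q["frame"][150:290,230:390],(500,320))
cv2.imwrite("pics/n.png",np.vstack([a,b])[:,:,::-1])
```

```text
pick hit False open 17.9 t=58.7 tcp=[432.6 212.6  81.2] open=17.9 F=[-1.8 -0.2  2.5] ff=25.8
 held 17.7
 ins 2 True 16.9 [ 1.6 -3.6 -3.2]
 ins 3.5 True 3.9 [ 2.2 -3.1 -2.7]
 ins 0.5 True -1.7 [ 0.2 -0.5  1.4]
True t=63.2 tcp=[605.9  22.3  87.3] open=18.3 F=[ 0.2 -0.5  1.4] ff=26.8
t=65.5 tcp=[420.9 159.5 209.8] open=85.6 F=[ 0.7  0.1 -0.5] ff=0.0
```

View pics/n.png

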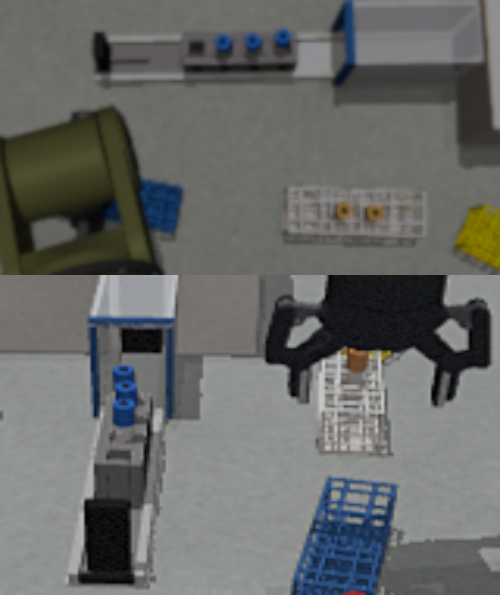

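All three blue tubes stand evenly in wells 1-3 (top px (207,313), (207,301), (207,289)), and both tan tubes are in the white rack. I'll touch each cap top to confirm depth, then slide the carrier home.

Run:
```python
from h import *
r.grab(20); zs=[]
for k in (3,2,1):
    P=well(k)+u*1; goto(P,150,yawL-np.pi/2)
    hit=r.movel(P+[0,0,117],None,60,threshold=8); zs.append(r.read_state()["tcp_pos"][2]); print(k,hit,round(zs[-1],1)); up(150)
if max(zs)<128:
    up(210); goto(H,210,yawL); r.release()
    print(r.movel(H+[0,0,68],None,200,threshold=8)); r.grab(40); print(st())
    x=np.array(r.read_state()["tcp_pos"]); x0=H+[0,0,x[2]]
    print(r.movel(x0-u*196,None,90,threshold=12),st())
    print(r.movel(x0-u*218,None,25,threshold=12),st()); r.dwell(.2); print(st())
    q=shot("side");p=shot("top")
    a=cv2.resize(p["frame"][190:250,220:420],(500,150));b=cv2.resize(q["frame"][120:260,200:360],(500,420))
    cv2.imwrite("pics/o.png",np.vstack([a,b])[:,:,::-1])
```

```text
3 True 121.7
2 True 121.6
1 True 121.6
False
t=73.8 tcp=[602.6 176.5  68.2] open=13.7 F=[-0.3 -0.4  2.3] ff=39.9
False t=76.1 tcp=[606.3 -19.4  68.3] open=13.8 F=[3.9 3.2 0.9] ff=39.7
True t=76.8 tcp=[606.7 -33.4  68.3] open=13.4 F=[1.7 3.3 3.1] ff=41.9
t=77.0 tcp=[606.7 -33.5  68.3] open=13.8 F=[1.9 1.7 3.4] ff=42.0
```

View pics/o.png

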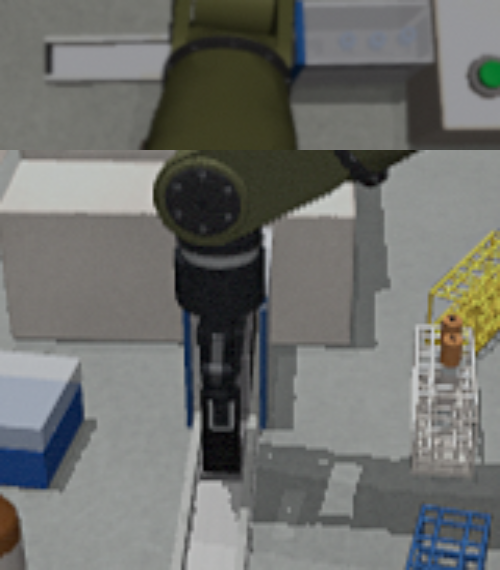

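The carrier travelled exactly 210.0 mm back from the lip, so it is fully home, with all tubes under the cover. Now the button.

Run:
```python
from h import *
r.release(); up(230); r.grab(20)
p=shot("top");q=shot("side")
def g(P,b):
    h=cv2.cvtColor(P["frame"][b[0]:b[1],b[2]:b[3]],cv2.COLOR_RGB2HSV).astype(int);m=(abs(h[:,:,0]-65)<20)&(h[:,:,1]>120);return np.argwhere(m).mean(0)+[b[0],b[2]]
a,b=g(p,(205,240,400,430)),g(q,(120,140,280,310)); X,e=tri(p,a,q,b); print(X.round(1),e)
B=np.array([X[0],X[1],0]); goto(B,230,yawL-np.pi/2)
hit=r.movel(B+[0,0,150],None,40,threshold=3); z=r.read_state()["tcp_pos"][2]; print(hit,st())
if hit and z>160:
    h2=r.movel(B+[0,0,z-9],None,25,threshold=25); print(h2,st()); r.dwell(.3); up(240)
    print(st())
r.movep([450,-50,300],qbest(np.array([450,-50,300.]),yawL-np.pi/2))
p=shot("top","p_top");q=shot("side","p_side")
b=cv2.resize(q["frame"][110:320,180:400],(600,573));cv2.imwrite("pics/p.png",b[:,:,::-1]);print(st())
```

```text
[ 556.3 -336.7  176.8] 0.49390594205486166
True t=81.9 tcp=[ 556.2 -336.6  176.6] open=0.0 F=[ 0.5 -0.8  3.6] ff=2.2
True t=82.1 tcp=[ 556.5 -336.8  176.1] open=-0.1 F=[-2.9  1.4  7.7] ff=4.0
t=82.8 tcp=[ 556.6 -336.9  240.5] open=-0.2 F=[-0.9 -0.9 -0.9] ff=0.0
t=84.1 tcp=[450.4 -50.8 299.5] open=0.1 F=[ 0.2 -0.1 -0.4] ff=0.0
```

View pics/p.png

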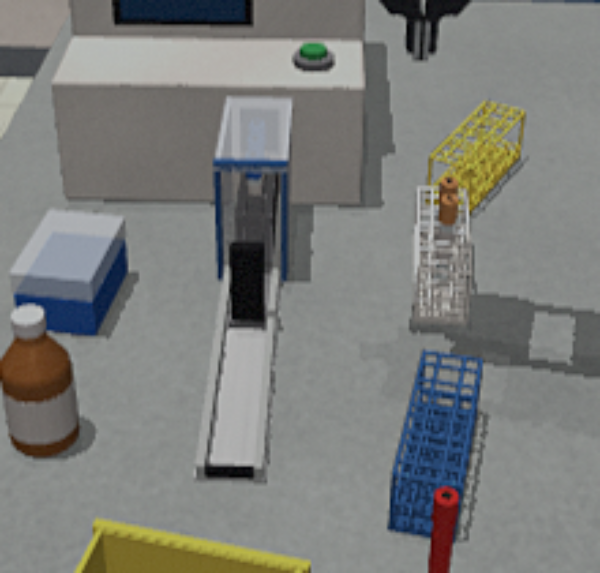

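The scene is as wanted, but the press may not have gone down far: it stopped at 176.1. I'll press again in steps with force readout.

Run:
```python
from h import *
B=np.array([556.3,-336.7,0]); goto(B,230,yawL-np.pi/2); r.movel(B+[0,0,184],None,100); r.dwell(.2)
f0=r.read_state()["force"][2]
for z in np.arange(182,167,-1.):
    r.movel(B+[0,0,z],None,20); r.dwell(.08)
    f=r.read_state()["force"][2]-f0; print(z,round(r.read_state()["tcp_pos"][2],1),round(f,1))
    if f>14: break
r.dwell(.3); up(240)
r.movep([450,-50,300],qbest(np.array([450,-50,300.]),yawL-np.pi/2)); print(st())
```

```text
182.0 182.1 0.8
181.0 181.1 1.2
180.0 180.1 1.4
179.0 179.1 4.2
178.0 178.1 2.5
177.0 177.1 4.0
176.0 176.1 4.8
175.0 176.0 10.8
174.0 175.9 17.3
t=91.0 tcp=[450.4 -50.6 299.6] open=-0.2 F=[ 0.1 -0.2  0.1] ff=0.0
```

The button went from about 182 down to its hard stop at 176, which is the full 6 mm stroke. It was then released.

```bash
python3 -c "
from h import *
print(r.finish_job())"
```

```text
the job is handed in; nothing more can be done
None
```

I handed the job in at about 91 s: all three blue tubes are seated in the carrier, which is home against the inner stop, both tan tubes are in the white rack, and the start button was pressed fully (twice, both after the carrier was home) and let go; no verdict came back.

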